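# Clip the check weight on the spring scale

### The arm

A 6-joint arm with a two-finger parallel gripper is mounted at the origin on the work surface. World frame = base frame: x ahead of the robot, y to its left, z up, the work surface at z = 0. Lengths are in m, angles in rad, forces in N, time in s.
With the tool pointing down it reaches from about 0.4 to 0.825 m from the base axis. Payload 7 kg.
Tool frame: the origin (TCP) lies between the finger pads; the fingertips stand 25 mm ahead of it and the grasp point (between the pads) lies 6 mm ahead of it (arm.tip_extent is the z of the fingertips in the tool frame, in m); z points along the fingers, x is the direction in which the jaws open and shut, and the axes are right-handed (so a half turn about z gives the same grasp; the last joint's range is limited). The gripper opens to 88 mm and grips with 3 to 60 N. Pads are 19 mm wide; open, the fingers measure 130 mm over their backs; the gripper's body (78 mm by 193 mm) begins 47 mm behind the grasp point.
Start: joints at [1.459, 0.359, 0.012, 0, -1.224, -0.288], TCP at [0.263, 0.622, 0.214] pointing down, gripper open.
Joint ranges: [-3.07, 3.07], [-1.43, 2.12], [-1.02, 1.25], [-3.03, 1.67], [-3.05, -0], [-3.03, 3.03]. Speed limits (rad/s): [2.39, 2.39, 3.01, 3.14, 3.14, 3.14].

### API

Orientations are given as [roll, pitch, yaw] about the fixed x, y, z axes, in that order (R = Rz(yaw) Ry(pitch) Rx(roll)).
In Python, from station import monitor, grab_frame, job_done, arm gives the robot as it stands.
- The arm moves only by the shell command python3 -m jog 'ROWS' [FORCE]. ROWS is JSON, a list that holds one entry, the list of rows, each a list of 7 numbers: the shift along the world's x, y, z in m, then the turn, a rotation vector about the world's x, y, z in rad, then the opening, from 0 (shut) to 1 (fully open). In form: [[[dx, dy, dz, ax, ay, az, claw], ...]]. A call has 1 to 20 rows; each row shifts and turns the commanded pose from where the row before left it; what a row does not reach is not made up. A row lasts 1/8 s, in which the tool goes at most 62.5 mm and 10.7 degrees, less where a joint would pass 70% of its speed; a pose out of reach is approached as far as the arm can. A call is refused whole if a number of a shift passes 0.0625 or a number of a turn 0.188, either way. A call with a gripper value outside its range is refused whole. The fingers move at their own pace and stop on an object; FORCE is the grip in N (left out, the last holds). Time passes only in rows, so rows that do not move let the fingers close. It gives the time, the measured TCP pose, the force and the opening at its end, in the units of the state.
- monitor.get_state(): the state, without advancing time (a new reading comes with each control period).
- grab_frame(name): name is "scene" or "top" or "wrist"; returns a dict with "pixels" (420x560x3 uint8, red, green, blue), "K" (3x3 intrinsics, pixels), "view" (4x4, takes a point from world to camera coordinates); the wrist camera has in their place "hand_eye" (4x4, takes a point from camera to tool coordinates, whose origin is the TCP and whose axes are the tool frame's). Camera axes: x right, y down, z forward; pixel columns grow to the right and rows downward; lengths in m; the calibration is good to about 2 mm. A picture is of the moment at which its call begins: read the wrist's pose just before it. There is no depth.
- job_done(): hands the job in, once; it reports no verdict.
The state is a dict: "t": time; "q": joint angles; "qd": joint speeds; "joint_efforts": joint torques, N m; "eef_pos": TCP position; "ee_rot": TCP orientation; "force": force on the tool from outside, world axes, zero at the start; "moment": the same for the moment, N m; "width": finger opening in m.
Only numpy, scipy, OpenCV 4.12 (cv2) and the standard library are available. Lean on these libraries where they do the work, as an engineer would, in place of code of your own. Each camera call takes 0.05 s, during which the arm holds its last target.

### The job

Hang the hooked check weight on the spring scale's ring: take the weight by the tab above its snap hook, bring the hook over the ring's front bar with its nose on the scale's side, and press down until the gate has opened and snapped shut behind the bar. The ring sinks on its spring as you press, so push slowly and gently (never more than 14 N on the ring); then leave the weight hanging still and free, and leave the other things on the counter as they are.

Things in the scene. Friction and masses are not known exactly. Their poses are not given: they have to be found in the camera images.
- scale: fixed spring scale. Origin on the counter straight below the middle of the ring's front bar; +x runs level from that bar back to the upright, +z up. Green upright 50 x 80 mm, 244 mm tall with its knob, 145 to 195 mm behind the bar; base plate 80 to 230 mm behind it, 130 wide, 14 thick. A level 12 mm arm reaches from the upright to a level ring. In front of the bar and under the ring it is free
- ring_bar (a point): middle of the ring's straight front bar, 195 mm above the counter when unloaded. The bar is 8 mm round steel, level, along the scale's y, 44 mm long; the ring's opening behind it (+x) is 36 x 36 mm. It sinks with the carriage. Axes as scale
- carriage (a joint): how far the ring and its arm have sunk on the scale's soft, well damped spring, m: 0 unloaded, 0.045 on the hard stop, which is reached at about 13.5 N
- weight: loose steel check weight, 0.4 to 0.6 kg. Origin at the centre of its underside, z up. Foot 48 mm diameter, 40 high. Above it a flat snap hook in the x-z plane, 8 mm round steel: neck on the axis to z = 46 mm, bent to a shank at x = -16 (z 58 and up), bow with inner width 24, inner top z = 118, outer top 126, nose down at x = +16 ending at z = 79. The mouth between shank and nose faces down
- grip_tab (a point): centre of the grasp on the black tab above the hook, on the weight's axis, 148 mm above its underside. The tab is 26 mm (x) by 12 mm (y), from z = 123 to 167 mm: grip it across its 12 mm, firmly
- hook_seat (a point): where the middle of an 8 mm bar lies when the hook hangs on it: in the bow, on the weight's axis, 114 mm above the underside. Axes as weight. A bar comes under the mouth level from the +x (nose) side, its middle at z = 58 to 73 mm, then goes up through the gate; it passes best at x = 0 to +6 mm (near the shank it jams)
- gate (a joint): opening of the sprung gate across the mouth, rad: 0 shut (level 6 mm rod from its pivot at x = -16, z = 80 mm to the nose, 24.5 mm long), up to 1.45 swung up into the bow. A bar pressing from below opens it against its spring; the force rises to some 8 to 11 N, depending on friction and place, and falls by about 5 N as it snaps shut, when the bar's middle is at about z = 97 mm of the weight
- plain_weight: bystander: plain round steel weight with a knob on top, no hook, 52 mm diameter, 75 mm tall; origin under its centre. Stands near the hooked weight; they may have changed places
- jar: bystander: amber glass jar, 72 mm diameter, 110 mm tall; origin under its centre
- mortar: bystander: white ceramic bowl, 100 mm diameter, 75 mm tall; origin under its centre
- tray: bystander: open wooden tray, 140 x 100 x 35 mm; origin under its centre
Mind the look-alikes: they are no part of the job. There is more than one size of the weight; the job needs the smallest.

How it is judged:
By the outcome, as a careful person would: the job done as asked, in the order asked, and still so for the second after the job is handed in, with the robot touching nothing.
It also fails if it takes over 58 s, if anything falls off the work surface, if the arm or the gripper's body presses on something with over 40 N, if the wrist force passes 120 N, or if a joint passes its speed limit or range.

## Working session

There is one attempt and no reset: what is moved stays moved. The work goes in short steps, Python scripts to look and compute and a shell command to move; the robot and the scene stay as the last step left them, time stands still between calls to the robot, and variables do not carry over. Pictures are saved under pics/ and viewed, and the job is handed in when it is done.

```bash
mkdir -p pics; ls; cat > h.py <<'E'
import numpy as np, cv2
from station import monitor, grab_frame, job_done, arm
from scipy.spatial.transform import Rotation as R
def save(n,f):
    cv2.imwrite('pics/'+n+'.png',cv2.cvtColor(f['pixels'],cv2.COLOR_RGB2BGR))
    np.savez('pics/'+n+'.npz',**{k:np.array(v) for k,v in f.items()})
def load(n): return dict(np.load('pics/'+n+'.npz'))
def ray(f,u,v):
    d=np.linalg.inv(f['K'])@np.array([u,v,1.]); V=f['view']
    Rm=V[:3,:3]; return -Rm.T@V[:3,3], Rm.T@d
def onz(f,u,v,z):
    c,d=ray(f,u,v); return c+d*(z-c[2])/d[2]
def proj(f,p):
    V=f['view']; q=f['K']@(V[:3,:3]@np.array(p)+V[:3,3]); return q[:2]/q[2]
def tri(rs):
    A=np.zeros((3,3));b=np.zeros(3)
    for c,d in rs:
        d=d/np.linalg.norm(d);P=np.eye(3)-np.outer(d,d);A+=P;b+=P@c
    return np.linalg.solve(A,b)
E
python3 - <<'E'
from h import *
s=monitor.get_state();print(s)
for n in ['scene','top','wrist']:
    f=grab_frame(n);
    if n=='wrist':
        s=monitor.get_state();T=np.eye(4);print(f['hand_eye'])
    save(n+'0',f)
    if 'view' in f: print(n,f['K'],f['view'])
E
```

```text
pics
{'t': 0.0, 'q': array([ 1.45908371e+00,  3.59338901e-01,  1.10504618e-02, -3.55405080e-04,
       -1.22407896e+00, -2.88091012e-01]), 'qd': array([-0.0009413 , -0.00042085, -0.00012501,  0.00145141, -0.00046567,
        0.00086923]), 'joint_efforts': array([-2.26786622e-03, -5.82717025e+01,  2.93043870e+01,  6.99736655e+00,
        6.81309117e-03, -1.51407144e-04]), 'eef_pos': array([0.26256747, 0.62128592, 0.21354912]), 'ee_rot': array([-3.14146657e+00, -1.60126306e-03, -1.97072109e+00]), 'force': array([ 0.18642199, -0.47171793,  0.4647074 ]), 'moment': array([-0.03969339, -0.03465483, -0.01500288]), 'width': 0.08789203674099438}
scene [[391.20031218   0.         279.8878398 ]
 [  0.         391.20031218 208.89177873]
 [  0.           0.           1.        ]] [[-0.68782448  0.72581625  0.00939453  0.39716392]
 [ 0.51343594  0.49562809 -0.70052575 -0.16301372]
 [-0.51310917 -0.47701527 -0.71356528  1.51911726]
 [ 0.          0.          0.          1.        ]]
top [[397.91645978   0.         280.91182475]
 [  0.         397.91645978 205.79366379]
 [  0.           0.           1.        ]] [[ 0.01692415 -0.99960447  0.02246036 -0.07852673]
 [-0.99457674 -0.01913605 -0.10222977  0.56092611]
 [ 0.10261914 -0.0206084  -0.99450722  1.05711054]
 [ 0.          0.          0.          1.        ]]
[[ 9.99998633e-01  1.00050131e-03  1.31675888e-03 -6.00932749e-04]
 [-1.35961313e-03  9.50668457e-01  3.10205797e-01 -8.55171430e-02]
 [-9.41439826e-04 -3.10207163e-01  9.50668517e-01 -1.69846457e-01]
 [ 0.00000000e+00  0.00000000e+00  0.00000000e+00  1.00000000e+00]]
```

View pics/scene0.png

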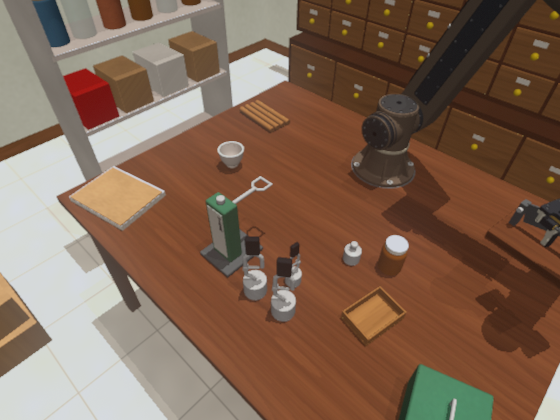

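View pics/top0.png

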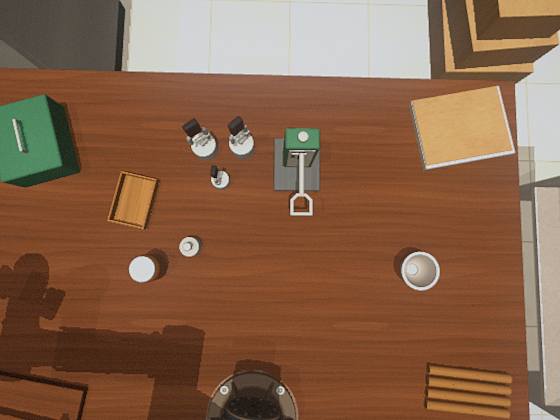

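View pics/wrist0.png

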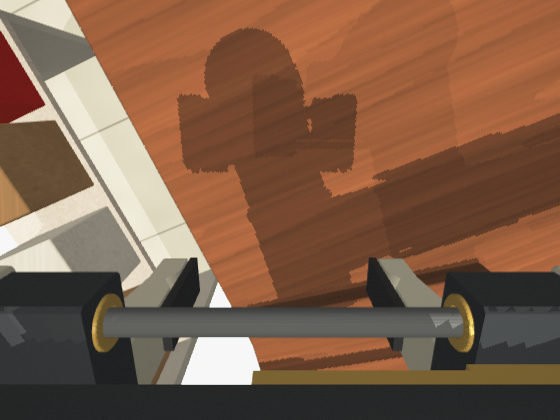

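```bash
python3 - <<'E'
from h import *
a=load('top0')['pixels'][95:225,170:340];b=load('scene0')['pixels'][175:330,190:320]
a=cv2.resize(a,(785,600),interpolation=cv2.INTER_CUBIC);b=cv2.resize(b,(503,600),interpolation=cv2.INTER_CUBIC)
cv2.imwrite('pics/ca.png',a[:,:,::-1]);cv2.imwrite('pics/cb.png',b[:,:,::-1])
E
```

```text
(no output)
```

View pics/ca.png

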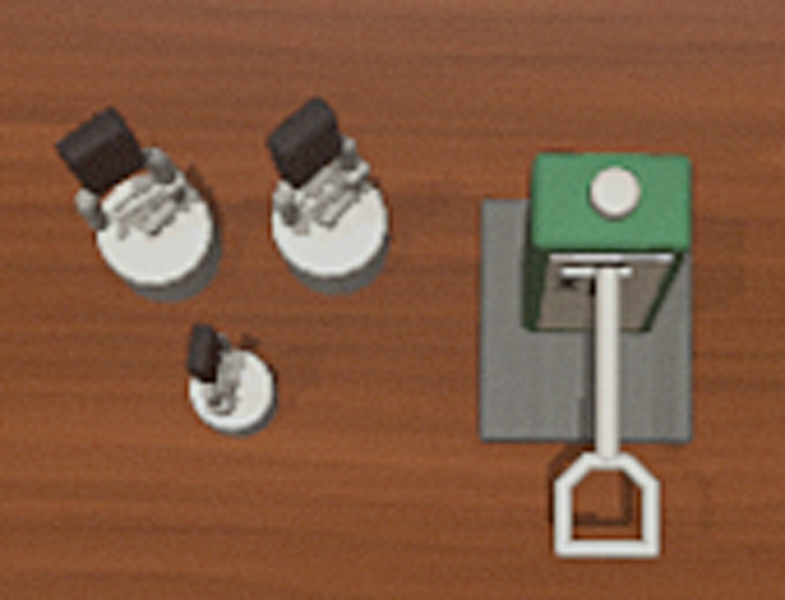

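View pics/cb.png

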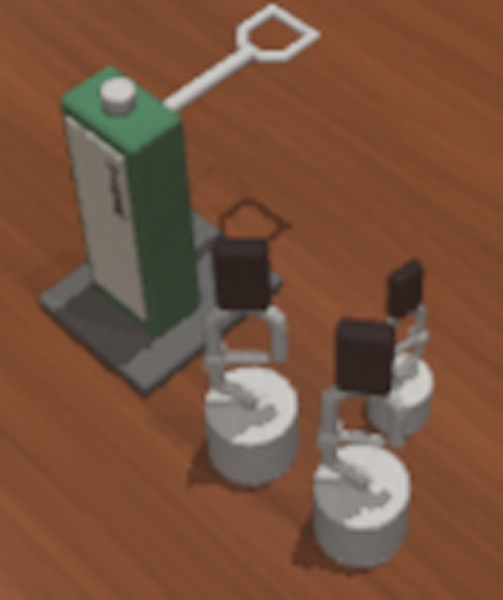

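```bash
python3 - <<'E'
from h import *
t=load('top0');s=load('scene0')
o=lambda u,v:(170+u*170/785,95+v*130/600)
oz=lambda u,v:(190+u*130/503,175+v*155/600)
print('foot small',onz(t,*o(233,390),.04), 'w',onz(t,*o(190,390),.04),onz(t,*o(276,390),.04))
print('foot big',onz(t,*o(98,230),.05),onz(t,*o(212,230),.05),onz(t,*o(274,222),.05),onz(t,*o(388,222),.05))
print('tab top tri',tri([ray(t,*o(204,350)),ray(s,*oz(405,290))]))
print('bar',onz(t,*o(606,549),.195),onz(t,*o(555,549),.195),onz(t,*o(658,549),.195))
print('bar tri', [tri([ray(t,*o(*a)),ray(s,*oz(*b))]) for a,b in [((606,549),(294,21)),((658,549),(272,8)),((555,549),(317,35))]])
print('arm start',onz(t,*o(607,270),.2),onz(t,*o(606,455),.2))
print('knob',onz(t,*o(614,192),.244), 'edges',onz(t,*o(533,249),.23),onz(t,*o(692,249),.23))
print('plain',onz(t,189,247,.06),'jar',onz(t,144,268,.11))
E
```

```text
foot small [0.62975491 0.09713945 0.04      ] w [0.62923253 0.12231344 0.04      ] [0.63027786 0.07193874 0.04      ]
foot big [0.72143546 0.17779808 0.05      ] [0.72295267 0.1111801  0.05      ] [0.72858515 0.07501479 0.05      ] [0.73011655 0.00807411 0.05      ]
tab top tri [0.63179097 0.10079848 0.14577688]
bar [ 0.52714857 -0.11223848  0.195     ] [ 0.52666904 -0.08669889  0.195     ] [ 0.52763813 -0.13831181  0.195     ]
bar tri [array([ 0.52591204, -0.1107918 ,  0.19547031]), array([ 0.52592945, -0.1362957 ,  0.19350078]), array([ 0.5256868 , -0.08561794,  0.19650561])]
arm start [ 0.66832114 -0.11072636  0.2       ] [ 0.57393547 -0.11132428  0.2       ]
knob [ 0.69631996 -0.11053716  0.244     ] edges [ 0.67081591 -0.07223346  0.23      ] [ 0.67257219 -0.15017722  0.23      ]
plain [0.44627945 0.17059889 0.06      ] jar [0.39307324 0.26875761 0.11      ]
```

```bash
python3 -m jog '[[[0.02,-0.037,0.015,0,0,0,1],[0.036,-0.037,0.015,0,0,0,1],[0.036,-0.037,0.01,0,0,0,1],[0.036,-0.037,0.01,0,0,0,1],[0.036,-0.037,0.01,0,0,0,1],[0.036,-0.037,0,0,0,0,1],[0.036,-0.037,0,0,0,0,1],[0.036,-0.037,0,0,0,0,1],[0.036,-0.037,0,0,0,0,1],[0.036,-0.037,0,0,0,0,1],[0,0,0,0,0,0,1]]]'
cat >> h.py <<'E'
def wrist(n):
    s=monitor.get_state();f=grab_frame('wrist')
    T=np.eye(4);T[:3,:3]=R.from_euler('xyz',s['ee_rot']).as_matrix();T[:3,3]=s['eef_pos']
    f['view']=np.linalg.inv(T@f['hand_eye']);save(n,f);return f
E
python3 - <<'E'
from h import *
f=wrist('wrist1');print(f['K']);save('scene1',grab_frame('scene'))
print(monitor.get_state()['t'],proj(f,(.63,.1,.1)))
E
```

```text
t: 1.52
eef_pos: [0.6084, 0.2488, 0.2734]
ee_rot: [3.141, -0.002, -1.975]
force: [-1.4, 0.7, -0.3]
width: 0.0877
[[338.757576     0.         282.60058859]
 [  0.         338.757576   213.87345666]
 [  0.           0.           1.        ]]
1.625 [414.82421015 111.20273666]
```

View pics/wrist1.png

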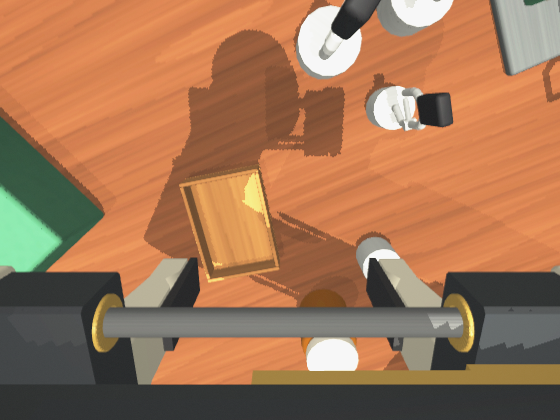

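```bash
python3 - <<'E'
from h import *
a=load('wrist1')['pixels'][70:145,350:470];a=cv2.resize(a,(800,500),interpolation=cv2.INTER_CUBIC)
cv2.imwrite('pics/cc.png',a[:,:,::-1])
E
```

```text
(no output)
```

View pics/cc.png

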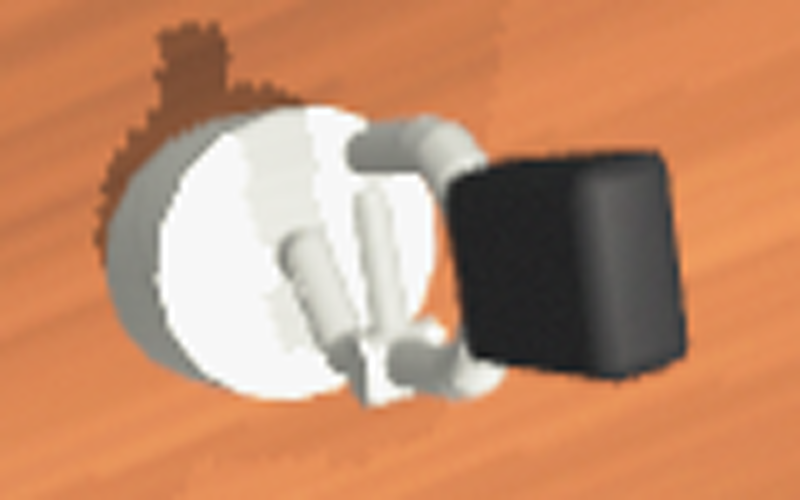

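```bash
python3 - <<'E'
from h import *
f=load('wrist1');o=lambda u,v:(350+u*.15,70+v*.15)
n=onz(f,*o(358,150),.08);p=onz(f,*o(375,375),.08);print(n,p,n-p,np.degrees(np.arctan2(*(n-p)[[1,0]])),(n+p)/2)
# tab top edges, corners at z=.167
c=[onz(f,*o(*q),.167) for q in [(582,160),(660,155),(686,362),(600,375)]]
print(np.array(c),np.mean(c,0))
for i,j in ((3,0),(2,1)): d=c[j]-c[i];print(np.linalg.norm(d),np.degrees(np.arctan2(d[1],d[0])))
print('foot',onz(f,*o(298,252),.04))
# bow arcs, top at about .122
a=onz(f,*o(430,140),.118);b=onz(f,*o(478,378),.118);d=a-b;print(a,b,(a+b)/2,np.degrees(np.arctan2(d[1],d[0])))
E
```

```text
[0.64856717 0.0985277  0.08      ] [0.61564067 0.10566155 0.08      ] [ 0.0329265  -0.00713384  0.        ] -12.22473405276249 [0.63210392 0.10209463 0.08      ]
[[0.64670374 0.10315798 0.167     ]
 [0.64370484 0.09472497 0.167     ]
 [0.6198264  0.09769484 0.167     ]
 [0.62236742 0.10747549 0.167     ]] [0.6331506  0.10076332 0.167     ]
0.02471633231621267 -10.060172700016683
0.024062420471748357 -7.089737495115585
foot [0.6325057  0.09975774 0.04      ]
[0.65004333 0.10145724 0.118     ] [0.61711309 0.10405199 0.118     ] [0.63357821 0.10275462 0.118     ] -4.505332426573538
```

```bash
python3 -m jog '[[[0.004,-0.027,0,0,0,0.05,0.6],[0.004,-0.03,0,0,0,0.05,0.6],[0.004,-0.03,0,0,0,0.05,0.6],[0.004,-0.03,0,0,0,0.05,0.6],[0.004,-0.03,-0.01,0,0,0.047,0.6],[0.004,-0.002,-0.01,0,0,0,0.6],[0,0,0,0,0,0,0.6],[0,0,0,0,0,0,0.6]]]'
python3 - <<'E'
from h import *
f=wrist('wrist2');print(monitor.get_state()['t'],proj(f,(.632,.1005,.167)))
E
```

```text
t: 2.62
eef_pos: [0.6307, 0.1039, 0.2547]
ee_rot: [-3.141, 0.0, -1.723]
force: [0.4, -0.4, -0.0]
width: 0.0528
2.675 [286.5940209 213.5634113]
```

View pics/wrist2.png

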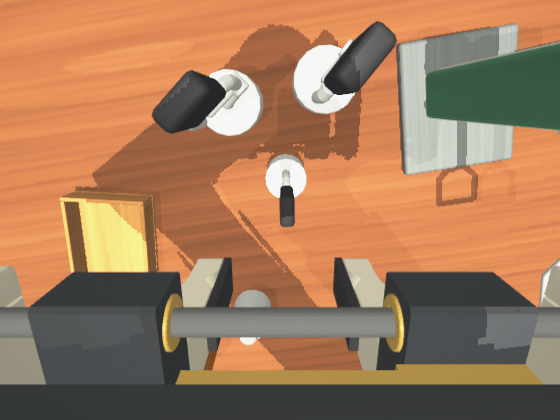

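```bash
python3 - <<'E'
from h import *
f=load('wrist2');g=f['pixels'][150:240,255:320];
m=(g.max(2)<60).astype(np.uint8)
k,l,st,ce=cv2.connectedComponentsWithStats(m)
print(st,ce)
i=1+np.argmax(st[1:,4]);pts=np.argwhere(l==i)[:,::-1].astype(np.float32);r=cv2.minAreaRect(pts);print(r)
bp=cv2.boxPoints(r)+[255,150];print(bp)
print([onz(f,*p,.167) for p in bp])
# foot
cv2.imwrite('pics/cd.png',cv2.resize(g,(433,600),interpolation=cv2.INTER_CUBIC)[:,:,::-1])
E
```

```text
[[   0    0   65   90 5585]
 [  26   36   13   31  263]
 [  34   61    1    1    1]
 [  32   62    1    1    1]] [[32.0084154  44.28218442]
 [31.81368821 48.99619772]
 [34.         61.        ]
 [32.         62.        ]]
((32.0, 51.0), (30.0, 12.0), 90.0)
[[281. 186.]
 [293. 186.]
 [293. 216.]
 [281. 216.]]
[array([0.65498435, 0.10150521, 0.167     ]), array([0.65358213, 0.09226545, 0.167     ]), array([0.62919828, 0.09572503, 0.167     ]), array([0.63064167, 0.10523227, 0.167     ])]
```

View pics/cd.png

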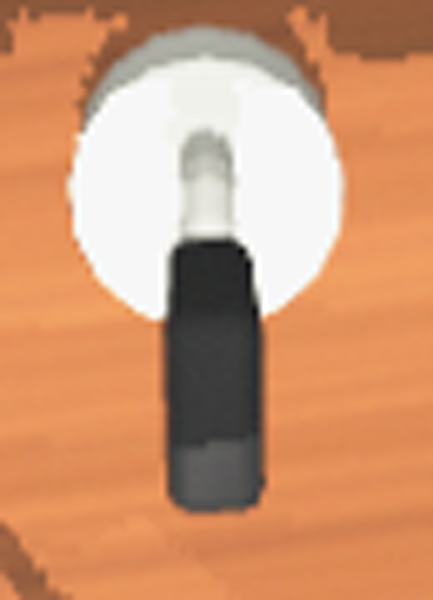

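```bash
python3 - <<'E'
from h import *
f=load('wrist2');o=lambda u,v:(255+u*65/433,150+v*.15)
a=onz(f,*o(213,318),.167);b=onz(f,*o(215,508),.167);d=a-b
print(a,b,(a+b)/2,np.linalg.norm(d),np.degrees(np.arctan2(d[1],d[0])))
print('foot',onz(f,*o(208,192),.04))
print(monitor.get_state()['eef_pos'])
E
```

```text
[0.6449495  0.09828223 0.167     ] [0.62127846 0.10152841 0.167     ] [0.63311398 0.09990532 0.167     ] 0.023892587563461444 -7.808671027063841
foot [0.63273932 0.09930412 0.04      ]
[0.6307487  0.10387772 0.25483875]
```

```bash
python3 -m jog '[[[0.002,-0.004,-0.02,0,0,0,0.6],[0,0,-0.025,0,0,0,0.6],[0,0,-0.025,0,0,0,0.6],[0,0,-0.02,0,0,0,0.6],[0,0,-0.011,0,0,0,0.6],[0,0,0,0,0,0,0.6],[0,0,0,0,0,0,0],[0,0,0,0,0,0,0],[0,0,0,0,0,0,0],[0,0,0,0,0,0,0],[0,0,0,0,0,0,0]]]' 50
python3 - <<'E'
from h import *
s=monitor.get_state();print(s['t'],s['eef_pos'],s['ee_rot'],s['force'],s['moment'],s['width'])
E
```

```text
t: 4.05
eef_pos: [0.6329, 0.0989, 0.1536]
ee_rot: [-3.141, 0.0, -1.724]
force: [-0.3, 0.5, 0.1]
width: 0.0092
4.05 [0.63289011 0.09885004 0.15364093] [-3.14119935e+00  2.70192750e-04 -1.72354539e+00] [-0.3398261   0.4711919   0.08228441] [ 0.12119515 -0.0763924  -0.00973995] 0.009238865470100539
```

```bash
python3 -m jog '[[[0,0,0.01,0,0,0,0],[0,0,0.025,0,0,0,0],[0,0,0.03,0,0,0,0],[0,0,0.03,0,0,0,0],[-0.02,0,0.025,0,0,0.03,0],[-0.03,-0.01,0.01,0,0,0.04,0],[-0.03,-0.015,0,0,0,0.04,0],[-0.03,-0.02,0,0,0,0.03,0],[-0.03,-0.02,0,0,0,0.02,0],[-0.025,-0.025,0,0,0,0,0],[-0.003,-0.03,0,0,0,0,0],[0,-0.03,0,0,0,0,0],[0,-0.03,0,0,0,0,0],[0,-0.02,0,0,0,0,0],[0,-0.01,0,0,0,0,0],[0,0,0,0,0,0,0],[0,0,0,0,0,0,0]]]'
python3 - <<'E'
from h import *
s=monitor.get_state();print(s['t'],s['eef_pos'],s['ee_rot'],s['force'],s['moment'],s['width'])
save('scene3',grab_frame('scene'));save('top3',grab_frame('top'));wrist('wrist3')
for n in ('scene3','wrist3','top3'):
    f=load(n);print(proj(f,(.527,-.111,.195)))
a=load('scene3')['pixels'][120:300,180:340];b=load('top3')['pixels'][120:270,230:380]
cv2.imwrite('pics/ce.png',cv2.resize(a,(533,600),interpolation=cv2.INTER_CUBIC)[:,:,::-1])
cv2.imwrite('pics/cf.png',cv2.resize(b,(600,600),interpolation=cv2.INTER_CUBIC)[:,:,::-1])
E
```

```text
t: 6.18
eef_pos: [0.4648, -0.1108, 0.2836]
ee_rot: [-3.141, 0.0, -1.563]
force: [-0.0, 0.1, 0.9]
width: 0.0005
6.175 [ 0.4648052  -0.11079302  0.28361739] [-3.14136040e+00  1.24025026e-04 -1.56329905e+00] [-0.04082209  0.11692013  0.85120864] [-0.0191898  -0.02838459 -0.0002479 ] 0.0005413006003932723
[265.06335381 180.60779977]
[283.61088564 136.35206651]
[300.69976642 214.00404954]
```

View pics/ce.png

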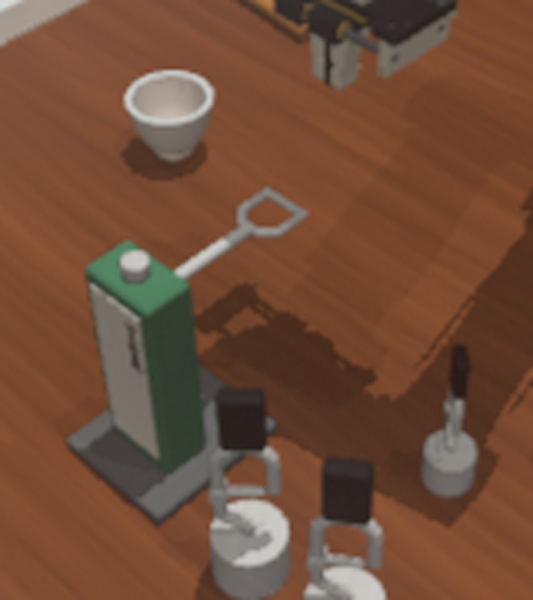

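View pics/cf.png

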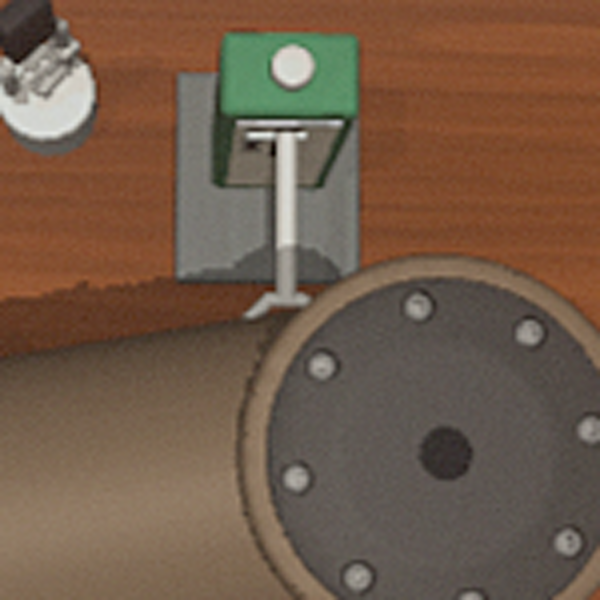

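View pics/wrist3.png

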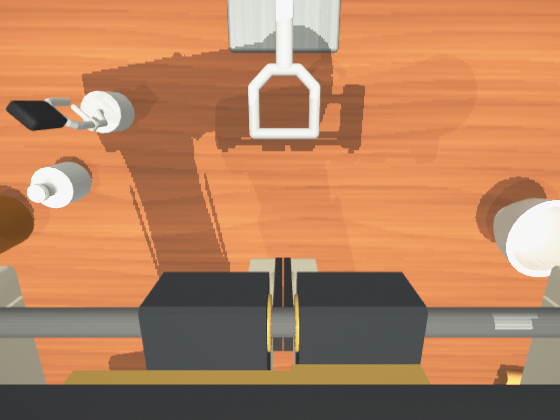

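```bash
python3 - <<'E'
from h import *
f=load('wrist3');s=load('scene3')
print('foot',onz(f,100,112,.04))
g=f['pixels'][80:150,0:140];cv2.imwrite('pics/cg.png',cv2.resize(g,(800,400),interpolation=cv2.INTER_CUBIC)[:,:,::-1])
g=s['pixels'][215:275,295:330];cv2.imwrite('pics/chh.png',cv2.resize(g,(350,600),interpolation=cv2.INTER_CUBIC)[:,:,::-1])
E
```

```text
foot [0.53878513 0.10321676 0.04      ]
```

View pics/cg.png

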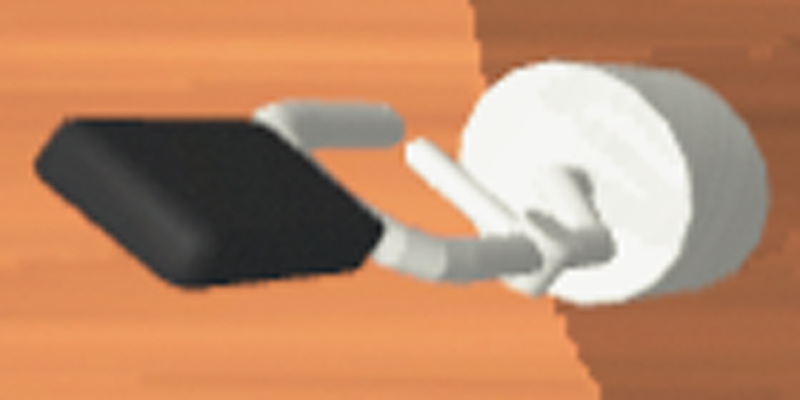

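View pics/chh.png

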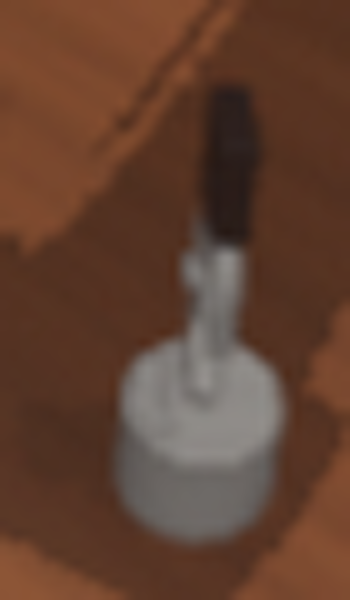

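```bash
python3 - <<'E'
from h import *
f=load('wrist3');o=lambda u,v:(u*.175,80+v*.175)
n=onz(f,*o(392,128),.08);p=onz(f,*o(545,262),.08);d=n-p;print(n,p,np.linalg.norm(d),np.degrees(np.arctan2(d[1],d[0])),(n+p)/2)
a=onz(f,*o(55,143),.167);b=onz(f,*o(190,265),.167);d=a-b;print(a,b,np.linalg.norm(d),np.degrees(np.arctan2(d[1],d[0])),(a+b)/2)
print('foot',onz(f,*o(576,183),.04))
E
```

```text
[0.54924934 0.11393449 0.08      ] [0.52567055 0.08977399 0.08      ] 0.03375927773488996 45.69811969806121 [0.53745995 0.10185424 0.08      ]
[0.54707965 0.10959426 0.167     ] [0.53055529 0.09424093 0.167     ] 0.02255613128336908 42.896189155462935 [0.53881747 0.10191759 0.167     ]
foot [0.53876582 0.10228643 0.04      ]
```

```bash
python3 -m jog '[[[0,0.02,0,0,0,0.09,0.6],[0.012,0.03,0,0,0,0.12,0.6],[0.012,0.03,0,0,0,0.12,0.6],[0.012,0.03,0,0,0,0.12,0.6],[0.012,0.03,0,0,0,0.12,0.6],[0.012,0.03,0,0,0,0.12,0.6],[0.012,0.03,-0.01,0,0,0.08,0.6],[0.002,0.013,-0.01,0,0,0,0.6],[0,0,0,0,0,0,0.6],[0,0,0,0,0,0,0.6]]]'
python3 - <<'E'
from h import *
f=wrist('wrist4');s=monitor.get_state();print(s['t'],s['q'],s['width'])
g=f['pixels'][140:260,230:340];cv2.imwrite('pics/ci.png',cv2.resize(g,(550,600),interpolation=cv2.INTER_CUBIC)[:,:,::-1])
E
```

```text
t: 7.58
eef_pos: [0.5385, 0.1013, 0.2638]
ee_rot: [-3.142, -0.0, -0.794]
force: [0.2, -0.1, 0.6]
width: 0.0525
7.625 [ 5.43289710e-01  1.19643387e-01 -1.91646258e-01  2.41248571e-04
 -1.25887581e+00  1.80373955e+00] 0.0524173239989961
```

View pics/ci.png

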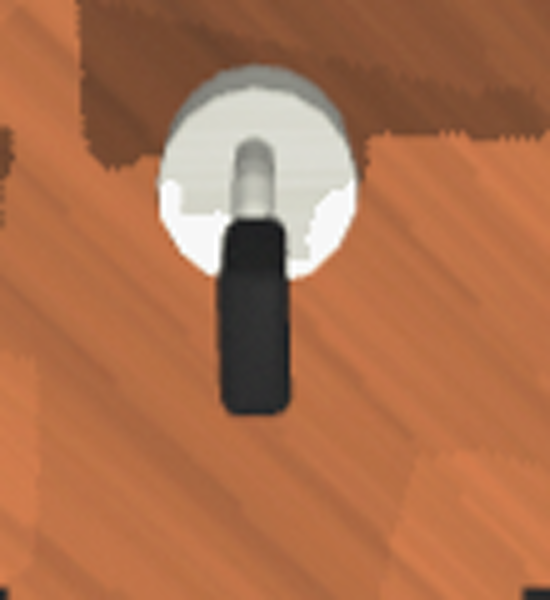

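```bash
python3 - <<'E'
from h import *
f=load('wrist4');o=lambda u,v:(230+u*.2,140+v*.2)
a=onz(f,*o(254,274),.167);b=onz(f,*o(256,412),.167);d=a-b
print((a+b)/2,np.linalg.norm(d),np.degrees(np.arctan2(d[1],d[0])))
print('w',np.linalg.norm(onz(f,*o(219,345),.167)-onz(f,*o(291,345),.167)))
print('foot',onz(f,*o(258,186),.04),np.linalg.norm(onz(f,*o(158,186),.04)-onz(f,*o(357,186),.04)))
E
```

```text
[0.54011591 0.10347801 0.167     ] 0.023803206647623275 45.27973972762484
w 0.011866992442684654
foot [0.53994217 0.10316533 0.04      ] 0.04698840185259513
```

```bash
python3 -m jog '[[[0.0015,0.002,-0.02,0,0,0,0.6],[0,0,-0.025,0,0,0,0.6],[0,0,-0.025,0,0,0,0.6],[0,0,-0.025,0,0,0,0.6],[0,0,-0.015,0,0,0,0.6],[0,0,0,0,0,0,0.6],[0,0,0,0,0,0,0]]]' 60
python3 -m jog '[[[0,0,0,0,0,0,0],[0,0,0,0,0,0,0],[0,0,0,0,0,0,0]]]' 60
python3 -m jog '[[[0,0,0,0,0,0,0],[0,0,0,0,0,0,0],[0,0,0,0,0,0,0]]]' 60
python3 -m jog '[[[0,0,0.004,0,0,0,0],[0,0,0.006,0,0,0,0],[0,0,0.006,0,0,0,0],[0,0,0.004,0,0,0,0],[0,0,0,0,0,0,0]]]' 60
```

```text
t: 8.5
eef_pos: [0.5409, 0.1038, 0.1546]
ee_rot: [-3.14, -0.001, -0.794]
force: [0.8, 1.0, -0.5]
width: 0.0474
t: 8.88
eef_pos: [0.5403, 0.1038, 0.1537]
ee_rot: [-3.141, -0.0, -0.793]
force: [0.3, 0.3, -0.3]
width: 0.0183
t: 9.25
eef_pos: [0.542, 0.1044, 0.1557]
ee_rot: [-3.138, -0.002, -0.793]
force: [-0.9, 0.9, 11.4]
width: 0.0006
t: 9.88
eef_pos: [0.5404, 0.1038, 0.1737]
ee_rot: [-3.141, -0.0, -0.794]
force: [-0.6, 0.4, -0.8]
width: 0.0003
```

```bash
python3 - <<'E'
from h import *
f=wrist('wrist5');s=grab_frame('scene');save('scene5',s);print(monitor.get_state()['t'],proj(s,(.54,.1035,.1)))
g=s['pixels'][180:290,240:370];cv2.imwrite('pics/cj.png',cv2.resize(g,(709,600),interpolation=cv2.INTER_CUBIC)[:,:,::-1])
E
```

```text
9.975 [315.40363801 242.204934  ]
```

View pics/cj.png

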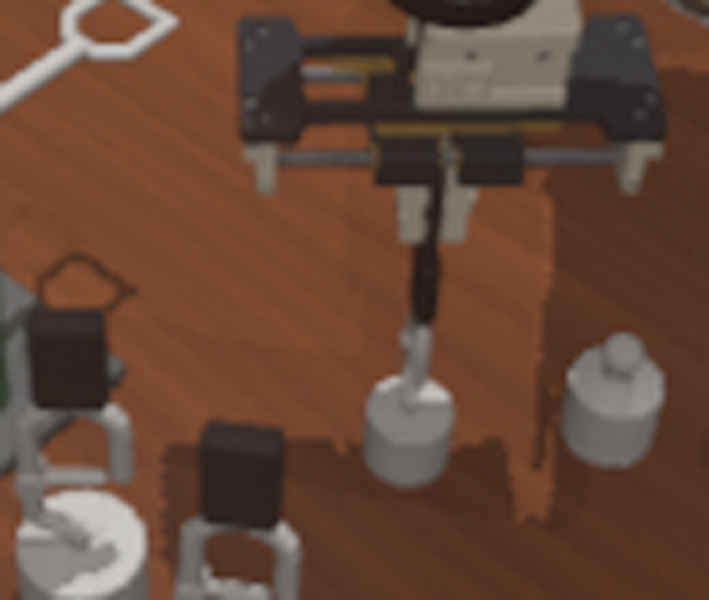

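View pics/wrist5.png

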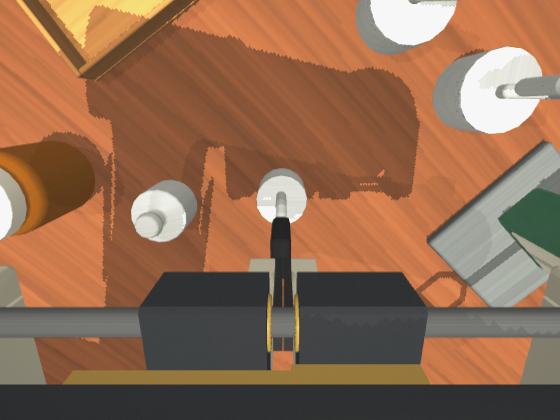

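```bash
python3 - <<'E'
from h import *
print(arm.tip_extent,[a for a in dir(arm) if a[0]!='_'])
s=load('scene5');f=load('wrist5')
for z in (0,.02,.04,.123,.167,.187): print(z,proj(s,(.54,.1035,z)),proj(f,(.54,.1035,z)))
g=f['pixels'][160:360,210:360];cv2.imwrite('pics/ck.png',cv2.resize(g,(450,600),interpolation=cv2.INTER_CUBIC)[:,:,::-1])
g=s['pixels'][190:290,280:350];cv2.imwrite('pics/cl.png',cv2.resize(g,(420,600),interpolation=cv2.INTER_CUBIC)[:,:,::-1])
E
```

```text
0.025 ['Unreachable', 'tip_extent']
0 [312.97060514 263.18939436] [281.79716398 189.89255642]
0.02 [313.43363895 259.195813  ] [281.74322706 194.81231226]
0.04 [313.90802567 255.10431495] [281.68278369 200.32554058]
0.123 [316.00768766 236.99511704] [281.32801199 232.68537837]
0.167 [317.21472486 226.58464349] [281.02319467 260.4887197 ]
0.187 [317.78703304 221.64859088] [280.83660323 277.50830941]
```

View pics/ck.png

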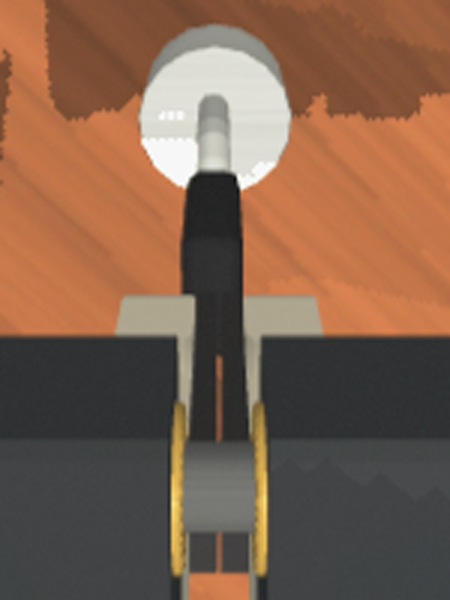

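View pics/cl.png

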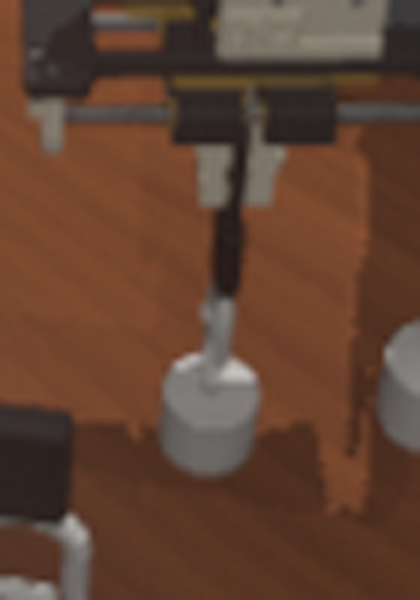

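```bash
python3 - <<'E'
from h import *
f=load('wrist5');C=np.linalg.inv(f['hand_eye'])
for y in (-.0095,0,.0095):
  for z in (-.02,0,.006,.025):
    q=f['K']@(C[:3,:3]@np.array([0,y,z])+C[:3,3]);print(y,z,q[:2]/q[2])
E
```

```text
-0.0095 -0.02 [280.81944362 266.07531182]
-0.0095 0 [281.02185799 249.3406651 ]
-0.0095 0.006 [281.0747125  244.97090872]
-0.0095 0.025 [281.22303249 232.70852529]
0 -0.02 [280.8246869  283.27197298]
0 0 [281.02339445 265.06045939]
0 0.006 [281.0753987  260.29427887]
0 0.025 [281.22159385 246.89551735]
0.0095 -0.02 [280.82975024 299.87847064]
0.0095 0 [281.02488343 280.29450047]
0.0095 0.006 [281.07606431 275.15788201]
0.0095 0.025 [281.22019475 260.69265289]
```

The wrist picture shows the real fingertips about 10 mm behind the reported TCP rather than 25 mm ahead of it. The pads only caught the top edge of the tab. The scene view agrees: the tips are at about z = 0.18 with the TCP at 0.174. I'll grasp about 33 mm lower.

```bash
python3 -m jog '[[[0,0,0.01,0,0,0,0.6],[0,0,0,0,0,0,0.6],[0,0,0,0,0,0,0.6],[0,0,0,0,0,0,0.6],[0,0,-0.015,0,0,0,0.6],[0,0,-0.015,0,0,0,0.6],[0,0,-0.015,0,0,0,0.6]]]' 60
python3 - <<'E'
from h import *
f=wrist('wrist6');s=grab_frame('scene');save('scene6',s);print(monitor.get_state()['t'])
g=f['pixels'][160:360,160:400]
cv2.imwrite('pics/cm.png',cv2.resize(g,(720,600),interpolation=cv2.INTER_CUBIC)[:,:,::-1])
g=s['pixels'][190:290,280:350];cv2.imwrite('pics/cn.png',cv2.resize(g,(420,600),interpolation=cv2.INTER_CUBIC)[:,:,::-1])
E
```

```text
t: 10.85
eef_pos: [0.5398, 0.1035, 0.1368]
ee_rot: [3.14, 0.0, -0.794]
force: [-0.3, 0.5, 0.9]
width: 0.0526
10.95
```

View pics/cm.png

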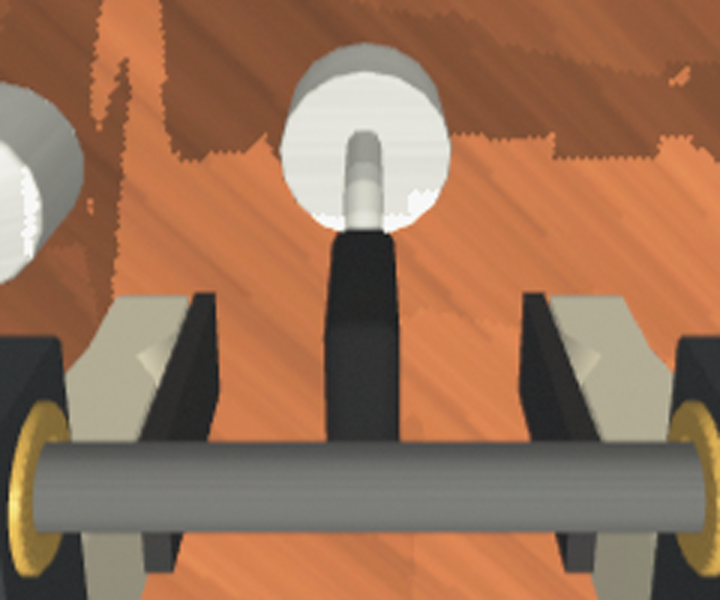

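View pics/cn.png

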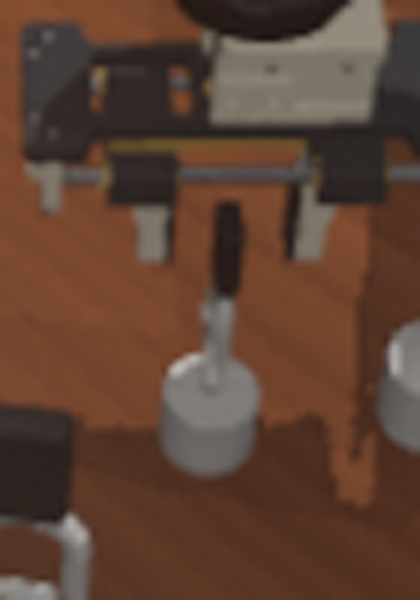

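```bash
python3 -m jog '[[[0,0,-0.01,0,0,0,0.6],[0,0,-0.006,0,0,0,0.5],[0,0,0,0,0,0,0.3],[0,0,0,0,0,0,0],[0,0,0,0,0,0,0],[0,0,0,0,0,0,0],[0,0,0,0,0,0,0],[0,0,0,0,0,0,0],[0,0,0,0,0,0,0]]]' 60
python3 -m jog '[[[0,0,0,0,0,0,0],[0,0,0,0,0,0,0]]]' 60
```

```text
t: 12.08
eef_pos: [0.5405, 0.1038, 0.1227]
ee_rot: [-3.141, -0.0, -0.793]
force: [0.9, 0.1, 1.0]
width: 0.0116
t: 12.32
eef_pos: [0.5404, 0.1038, 0.1227]
ee_rot: [-3.141, -0.0, -0.793]
force: [-0.1, -0.2, 2.6]
width: 0.0118
```

```bash
python3 -m jog '[[[0,0,0.003,0,0,0,0],[0,0,0.006,0,0,0,0],[0,0,0.006,0,0,0,0],[0,0,0.005,0,0,0,0],[0,0,0,0,0,0,0],[0,0,0,0,0,0,0]]]' 60
python3 - <<'E'
from h import *
s=monitor.get_state();print(s['force'],s['moment'],s['width'])
E
```

```text
t: 13.08
eef_pos: [0.5401, 0.1037, 0.1424]
ee_rot: [3.141, 0.0, -0.794]
force: [0.1, -0.9, -4.9]
width: 0.0119
[ 0.14339852 -0.87165037 -4.86084664] [-0.10035374 -0.04641544  0.00597285] 0.011888423915827607
```

```bash
python3 -m jog '[[[0,0,0.015,0,0,0,0],[0,0,0.025,0,0,-0.04,0],[-0.005,-0.01,0.03,0,0,-0.06,0],[-0.01,-0.01,0.025,0,0,-0.07,0],[-0.012,-0.015,0.012,0,0,-0.08,0],[-0.012,-0.02,0.003,0,0,-0.08,0],[-0.012,-0.02,0,0,0,-0.08,0],[-0.012,-0.02,0,0,0,-0.08,0],[-0.011,-0.025,0,0,0,-0.08,0],[0,-0.025,0,0,0,-0.08,0],[0,-0.025,0,0,0,-0.07,0],[0,-0.02,0,0,0,-0.04,0],[0,-0.015,0,0,0,-0.007,0],[0,-0.01,0,0,0,0,0],[0,0,0,0,0,0,0],[0,0,0,0,0,0,0]]]' 60
python3 - <<'E'
from h import *
s=monitor.get_state();print(s['t'],s['force'],s['width'],s['ee_rot'])
f=wrist('wrist7');save('scene7',grab_frame('scene'));a=load('scene7')
g=a['pixels'][140:240,200:340];cv2.imwrite('pics/co.png',cv2.resize(g,(800,571),interpolation=cv2.INTER_CUBIC)[:,:,::-1])
E
```

```text
t: 15.08
eef_pos: [0.4663, -0.1109, 0.2525]
ee_rot: [-3.142, 0.0, -1.56]
force: [-0.3, -0.2, -4.1]
width: 0.0117
15.075 [-0.28396955 -0.22526239 -4.09578721] 0.011719973146873897 [-3.14156856e+00  1.79144121e-04 -1.56030467e+00]
```

View pics/co.png

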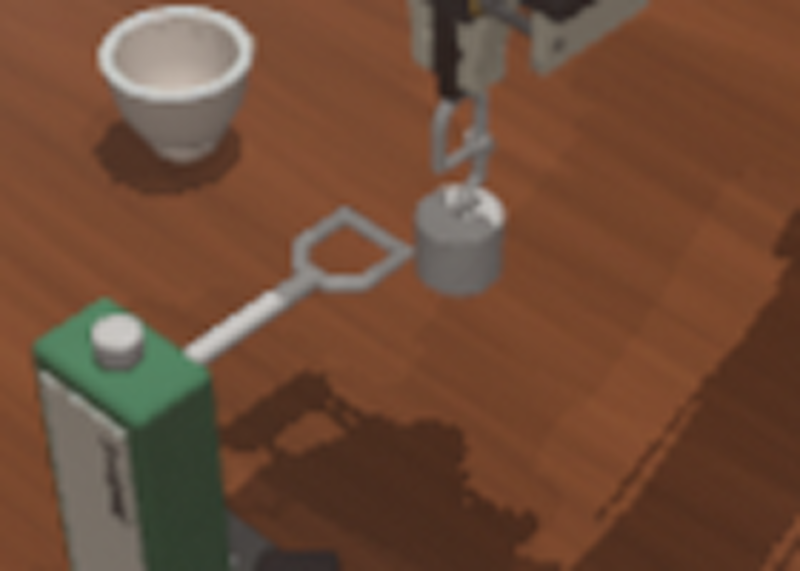

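View pics/wrist7.png

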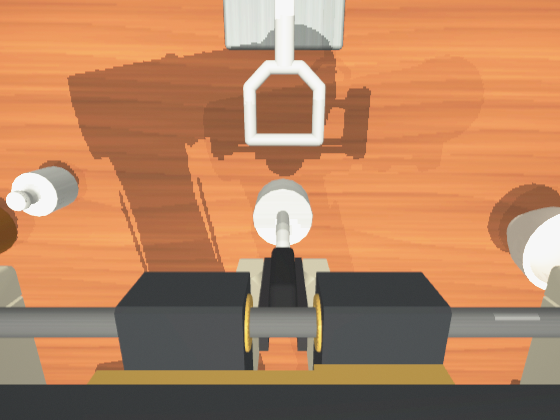

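```bash
python3 - <<'E'
from h import *
a=load('scene7');f=load('wrist7')
c=lambda p:((p[0]-200)*800/140,(p[1]-140)*571/100)
for z in (.125,.13,.165,.17,.175): print(z,c(proj(a,(.466,-.111,z))))
print('nose end',c(proj(a,(.482,-.111,.21))))
print('bar mid',onz(f,284,139,.195),'ends',onz(f,244,139,.195),onz(f,325,139,.195))
print('footw',onz(f,282.5,213,.17),np.linalg.norm(onz(f,253,213,.17)-onz(f,312,213,.17)))
g=f['pixels'][50:250,210:360];cv2.imwrite('pics/cp.png',cv2.resize(g,(450,600),interpolation=cv2.INTER_CUBIC)[:,:,::-1])
E
```

```text
0.125 (np.float64(451.5529008537919), np.float64(274.2402054010256))
0.13 (np.float64(451.62333084566137), np.float64(267.5887825574815))
0.165 (np.float64(452.1279204245408), np.float64(219.93523947900394))
0.17 (np.float64(452.20170272327516), np.float64(212.96722408919553))
0.175 (np.float64(452.2759208238559), np.float64(205.95805148384068))
nose end (np.float64(431.84305229275776), np.float64(169.66803876421392))
bar mid [ 0.52957184 -0.11123977  0.195     ] ends [ 0.52926057 -0.08490563  0.195     ] [ 0.52989093 -0.13823417  0.195     ]
footw [ 0.47025751 -0.11094992  0.17      ] 0.04619268348321752
```

View pics/cp.png

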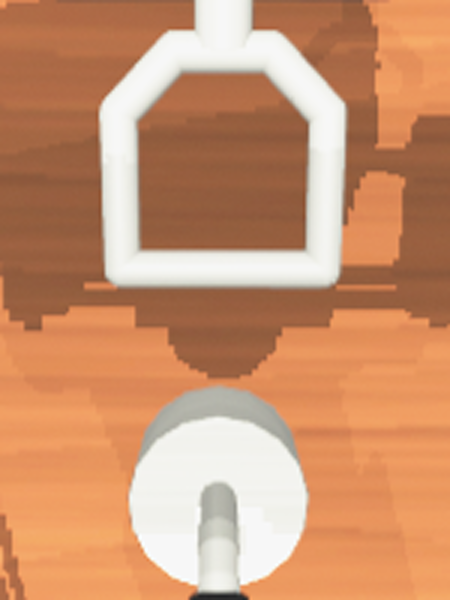

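```bash
python3 -m jog '[[[0.006,0,0,0,0,0,0],[0.009,0,0,0,0,0,0],[0.01,0,0,0,0,0,0],[0.01,0,0,0,0,0,0],[0.01,0,0,0,0,0,0],[0.008,0,0,0,0,0,0],[0.004,0,0,0,0,0,0],[0,0,0,0,0,0,0],[0,0,0,0,0,0,0]]]' 60
python3 - <<'E'
from h import *
s=monitor.get_state();print(s['t'],s['force'],s['moment'],s['width'],s['ee_rot'])
f=wrist('wrist8');save('scene8',grab_frame('scene'));a=load('scene8')
g=a['pixels'][140:240,200:340];cv2.imwrite('pics/cq.png',cv2.resize(g,(800,571),interpolation=cv2.INTER_CUBIC)[:,:,::-1])
g=f['pixels'][120:270,210:360];cv2.imwrite('pics/cr.png',cv2.resize(g,(600,600),interpolation=cv2.INTER_CUBIC)[:,:,::-1])
E
```

```text
t: 16.3
eef_pos: [0.523, -0.1113, 0.2525]
ee_rot: [3.142, 0.0, -1.561]
force: [0.1, -0.3, -4.1]
width: 0.0116
16.3 [ 0.10982176 -0.3080041  -4.12025893] [-0.05966262 -0.06626792 -0.06318927] 0.011620689098358988 [ 3.14151685e+00  6.53470378e-05 -1.56067620e+00]
```

View pics/cq.png

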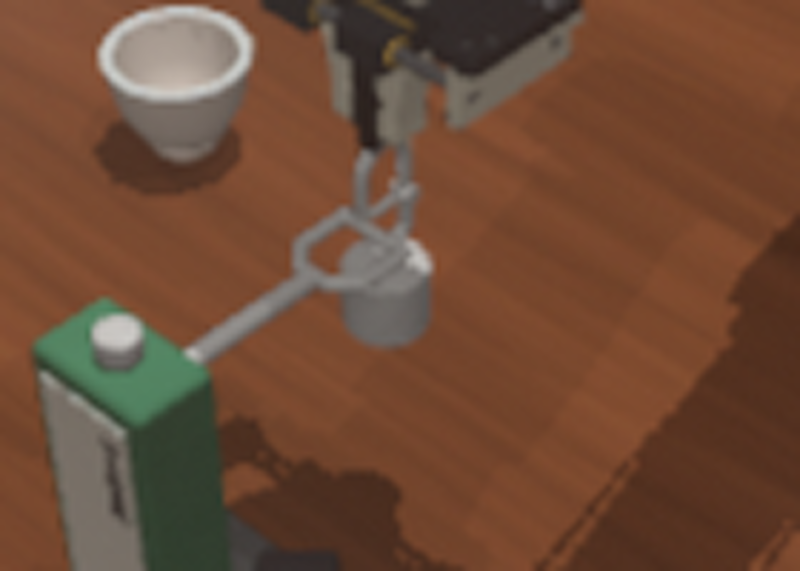

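View pics/cr.png

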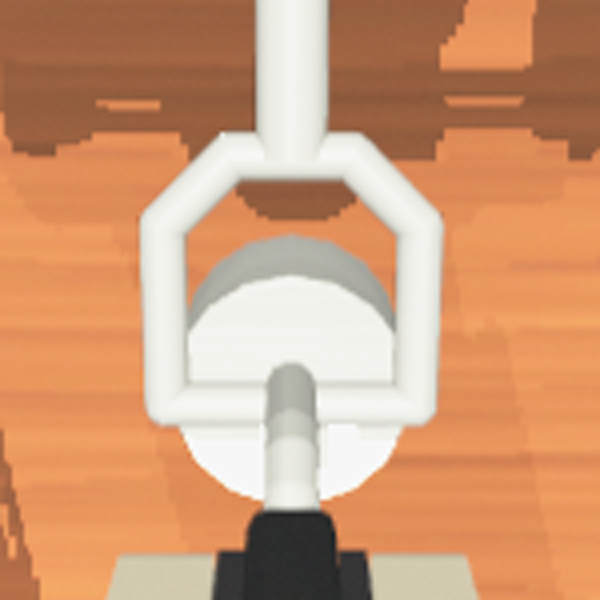

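```bash
python3 - <<'E'
from h import *
f=load('wrist8');o=lambda u,v:(210+u/4,120+v/4)
print('bar',onz(f,*o(292,403),.195),'nose outer end',onz(f,*o(292,364),.209),'bow outer at nose top',onz(f,*o(292,505),.245))
print('foot back',onz(f,*o(292,272),.17),'front',onz(f,*o(292,500),.17))
E
```

```text
bar [ 0.52925274 -0.11162999  0.195     ] nose outer end [ 0.54096408 -0.11146978  0.209     ] bow outer at nose top [ 0.53136733 -0.11152819  0.245     ]
foot back [ 0.54703516 -0.11145774  0.17      ] front [ 0.4997747  -0.11201752  0.17      ]
```

```bash
python3 -m jog '[[[0.002,0,-0.002,0,0,0,0],[0,0,-0.003,0,0,0,0],[0,0,-0.003,0,0,0,0],[0,0,-0.002,0,0,0,0],[0,0,-0.002,0,0,0,0],[0,0,-0.002,0,0,0,0],[0,0,-0.002,0,0,0,0],[0,0,-0.002,0,0,0,0],[0,0,-0.002,0,0,0,0],[0,0,0,0,0,0,0]]]' 60
python3 - <<'E'
from h import *
s=monitor.get_state();print(s['force'],s['moment'])
E
python3 -m jog '[[[0,0,-0.002,0,0,0,0],[0,0,-0.002,0,0,0,0],[0,0,-0.002,0,0,0,0],[0,0,-0.002,0,0,0,0],[0,0,-0.002,0,0,0,0],[0,0,0,0,0,0,0]]]' 60
```

```text
t: 17.65
eef_pos: [0.5252, -0.1113, 0.2324]
ee_rot: [-3.142, -0.0, -1.561]
force: [-1.6, 1.1, -0.6]
width: 0.0116
[-1.56980989  1.06419683 -0.64799191] [ 0.06479025  0.38894783 -0.02701922]
t: 18.4
eef_pos: [0.5251, -0.1113, 0.2223]
ee_rot: [3.141, -0.0, -1.561]
force: [-2.8, 0.9, 0.3]
width: 0.0118
```

```bash
python3 -m jog '[[[0,0,-0.002,0,0,0,0],[0,0,-0.002,0,0,0,0],[0,0,-0.002,0,0,0,0],[0,0,-0.002,0,0,0,0],[0,0,0,0,0,0,0]]]' 60
python3 -m jog '[[[0,0,-0.002,0,0,0,0],[0,0,-0.002,0,0,0,0],[0,0,-0.002,0,0,0,0],[0,0,0,0,0,0,0]]]' 60
python3 -m jog '[[[0,0,-0.002,0,0,0,0],[0,0,-0.002,0,0,0,0],[0,0,-0.001,0,0,0,0],[0,0,0,0,0,0,0]]]' 60
```

```text
t: 19.02
eef_pos: [0.5254, -0.1113, 0.2144]
ee_rot: [-3.141, -0.0, -1.561]
force: [-0.8, 0.7, 2.4]
width: 0.0119
t: 19.52
eef_pos: [0.5257, -0.1113, 0.2086]
ee_rot: [-3.141, -0.0, -1.561]
force: [0.0, -0.3, 3.5]
width: 0.0114
t: 20.02
eef_pos: [0.525, -0.1113, 0.2033]
ee_rot: [3.141, -0.0, -1.561]
force: [-0.2, 1.2, 4.7]
width: 0.0113
```

```bash
python3 -m jog '[[[0,0,-0.0015,0,0,0,0],[0,0,-0.0015,0,0,0,0],[0,0,-0.001,0,0,0,0],[0,0,0,0,0,0,0]]]' 60
python3 -m jog '[[[0,0,-0.0015,0,0,0,0],[0,0,-0.0015,0,0,0,0],[0,0,0,0,0,0,0]]]' 60
python3 - <<'E'
from h import *
s=monitor.get_state();print(s['t'],s['force'],s['moment'])
f=wrist('wrist9');save('scene9',grab_frame('scene'));a=load('scene9')
g=a['pixels'][160:240,230:310];cv2.imwrite('pics/cs.png',cv2.resize(g,(600,600),interpolation=cv2.INTER_CUBIC)[:,:,::-1])
E
```

```text
t: 20.52
eef_pos: [0.5248, -0.1113, 0.1992]
ee_rot: [3.141, -0.0, -1.561]
force: [-1.9, -1.3, 4.4]
width: 0.0119
t: 20.9
eef_pos: [0.5244, -0.1113, 0.1959]
ee_rot: [3.14, 0.0, -1.561]
force: [-4.3, 0.7, 2.4]
width: 0.0115
20.9 [-4.27311935  0.71804014  2.42745972] [-0.10759499  1.56958414  0.06140528]
```

View pics/cs.png

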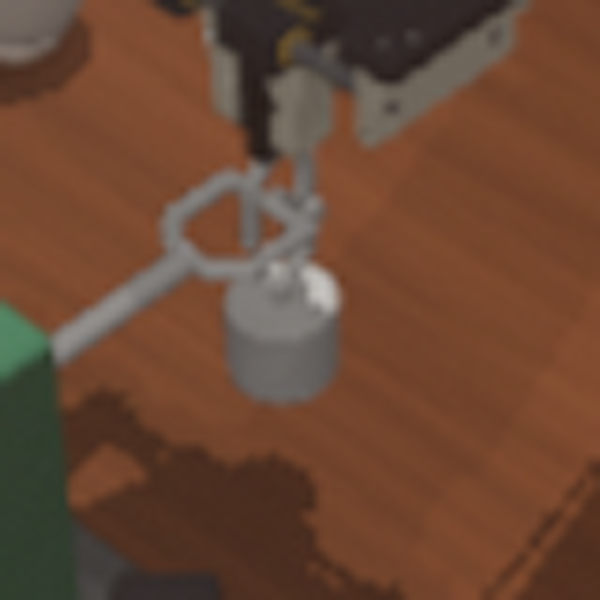

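```bash
python3 -m jog '[[[0,0,-0.0015,0,0,0,0],[0,0,-0.0015,0,0,0,0],[0,0,0,0,0,0,0]]]' 60
python3 -m jog '[[[0,0,-0.0015,0,0,0,0],[0,0,-0.0015,0,0,0,0],[0,0,0,0,0,0,0],[0,0,0,0,0,0,0]]]' 60
python3 - <<'E'
from h import *
s=monitor.get_state();print(s['t'],s['force'],s['moment'])
f=wrist('wrist10');save('scene10',grab_frame('scene'));a=load('scene10')
g=a['pixels'][160:240,230:310];cv2.imwrite('pics/ct.png',cv2.resize(g,(600,600),interpolation=cv2.INTER_CUBIC)[:,:,::-1])
E
```

```text
t: 21.38
eef_pos: [0.526, -0.1111, 0.1935]
ee_rot: [-3.14, 0.0, -1.56]
force: [1.3, -0.1, -0.6]
width: 0.0118
t: 21.88
eef_pos: [0.5258, -0.1111, 0.1908]
ee_rot: [-3.14, 0.0, -1.56]
force: [3.7, 1.3, -0.5]
width: 0.0115
21.875 [ 3.69927218  1.277304   -0.50449722] [ 0.39601555 -1.29713462  0.01558566]
```

View pics/ct.png

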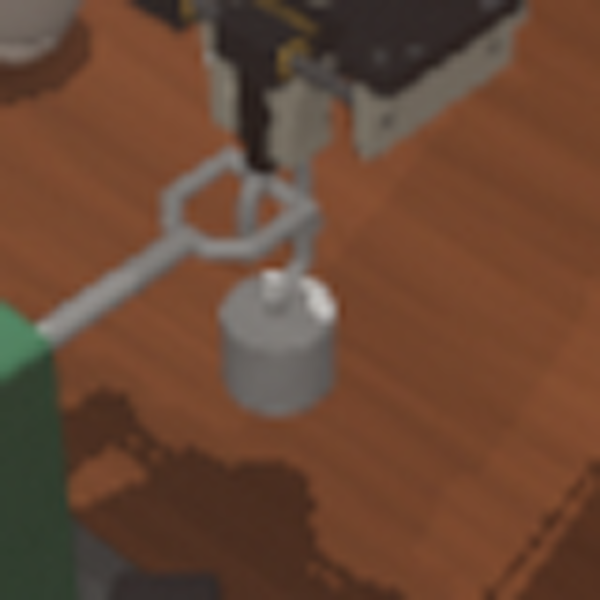

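```bash
python3 -m jog '[[[0.002,0,-0.001,0,0,0,0],[0.002,0,-0.001,0,0,0,0],[0,0,-0.001,0,0,0,0],[0,0,0,0,0,0,0],[0,0,0,0,0,0,0]]]' 60
python3 - <<'E'
from h import *
s=monitor.get_state();print(s['t'],s['force'],s['moment'])
f=wrist('wrist11')
g=f['pixels'][120:270,210:360];cv2.imwrite('pics/cu.png',cv2.resize(g,(600,600),interpolation=cv2.INTER_CUBIC)[:,:,::-1])
E
```

```text
t: 22.6
eef_pos: [0.5289, -0.1115, 0.1874]
ee_rot: [3.141, -0.0, -1.561]
force: [-0.1, -0.8, 0.6]
width: 0.0116
22.6 [-0.09779294 -0.7709584   0.5600796 ] [-0.51335654  0.4195515  -0.02300278]
```

View pics/cu.png

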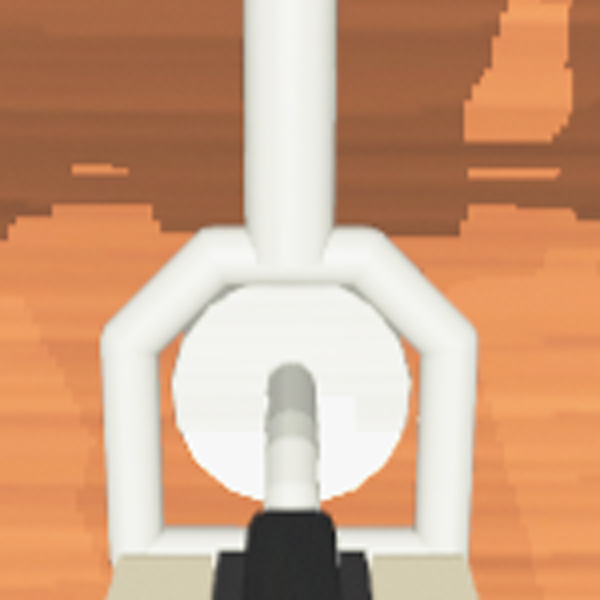

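```bash
python3 -m jog '[[[0,0,0,0,0,0,0.14],[0,0,0,0,0,0,0.16],[0,0,0,0,0,0,0.18],[0,0,0,0,0,0,0.22],[0,0,0,0,0,0,0.3],[0,0,0,0,0,0,0.4],[0,0,0,0,0,0,0.5],[0,0,0,0,0,0,0.5]]]' 10
python3 - <<'E'
from h import *
s=monitor.get_state();print(s['t'],s['force'],s['moment'])
f=wrist('wrist12');save('scene12',grab_frame('scene'));a=load('scene12')
g=a['pixels'][150:240,230:320];cv2.imwrite('pics/cv.png',cv2.resize(g,(600,600),interpolation=cv2.INTER_CUBIC)[:,:,::-1])
g=f['pixels'][120:370,160:410];cv2.imwrite('pics/cw.png',cv2.resize(g,(600,600),interpolation=cv2.INTER_CUBIC)[:,:,::-1])
E
```

```text
t: 23.65
eef_pos: [0.5292, -0.1113, 0.1875]
ee_rot: [3.142, -0.0, -1.561]
force: [-0.9, -0.2, 0.0]
width: 0.043
23.65 [-0.92217623 -0.20958288  0.01475062] [-0.07348694 -0.02871621  0.01446998]
```

View pics/cv.png

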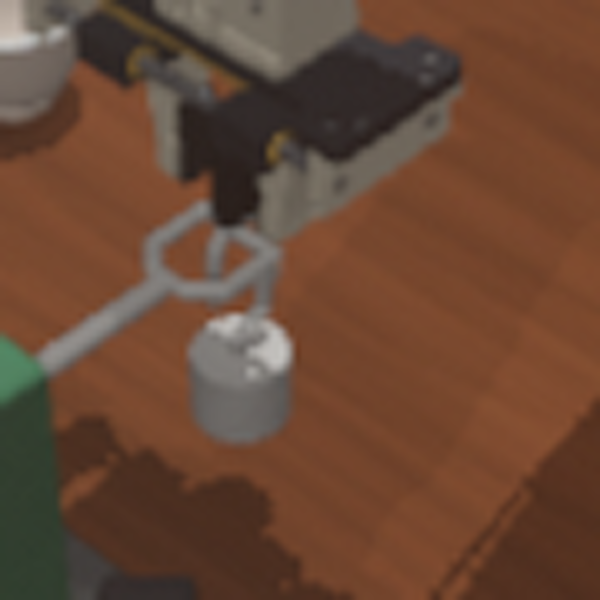

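View pics/cw.png

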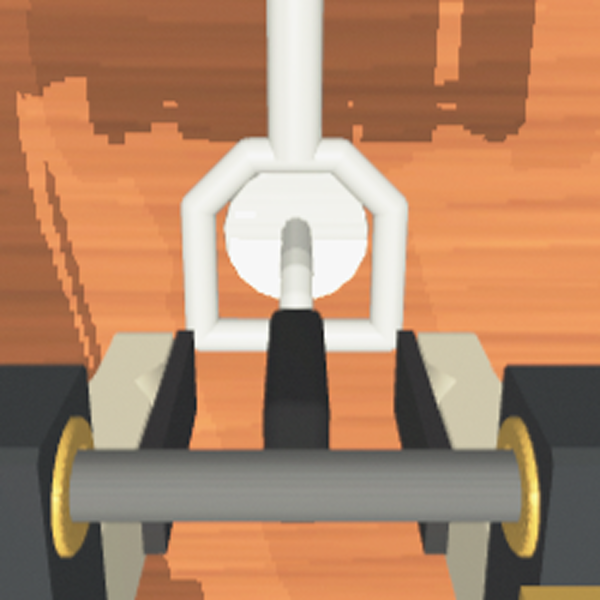

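```bash
python3 -m jog '[[[0,0,0.005,0,0,0,0.5],[0,0,0.01,0,0,0,0.5],[0,0,0.015,0,0,0,0.5],[0,0,0.02,0,0,0,0.5],[0,0,0.02,0,0,0,0.5],[0,0,0.02,0,0,0,0.5],[-0.01,0,0.01,0,0,0,0.5],[-0.02,0,0,0,0,0,0.5],[-0.03,0.02,0,0,0,0,0.5],[-0.03,0.04,0,0,0,0,0.5],[-0.01,0.05,0,0,0,0.1,0.5],[0,0.05,0,0,0,0.1,0.5],[0,0.04,0,0,0,0.1,0.5],[0,0.02,0,0,0,0,0.5],[0,0,0,0,0,0,0.5],[0,0,0,0,0,0,0.5]]]' 10
python3 - <<'E'
from h import *
f=wrist('wrist13');save('scene13',grab_frame('scene'));a=load('scene13')
print(monitor.get_state()['t'],proj(f,(.527,-.111,.18)))
g=a['pixels'][140:250,200:310];cv2.imwrite('pics/cx.png',cv2.resize(g,(600,600),interpolation=cv2.INTER_CUBIC)[:,:,::-1])
E
```

```text
t: 25.75
eef_pos: [0.4284, 0.1079, 0.2871]
ee_rot: [3.141, -0.0, -1.26]
force: [0.1, -0.1, 1.0]
width: 0.044
25.85 [569.15301969 177.64073675]
```

View pics/cx.png

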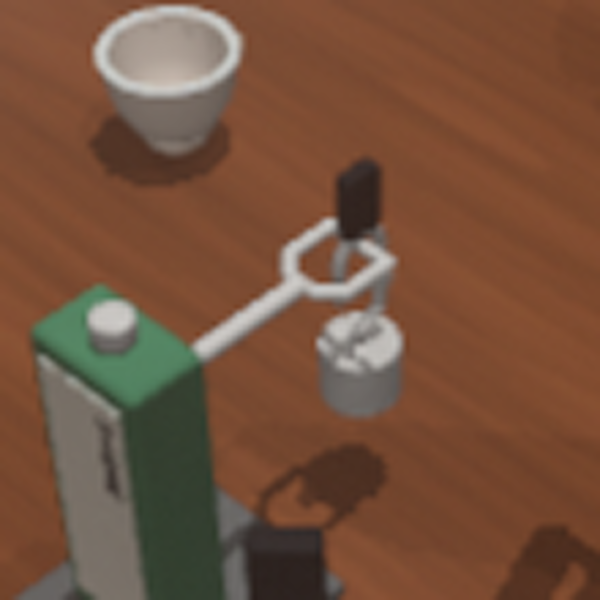

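View pics/wrist13.png

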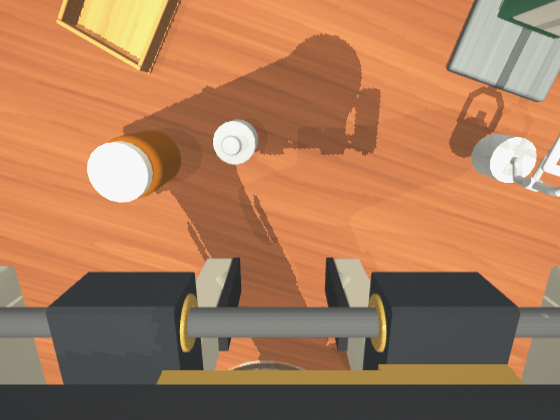

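```bash
python3 -m jog '[[[0.01,-0.03,0,0,0,0,0.5],[0.01,-0.03,0,0,0,0,0.5],[0,-0.02,0,0,0,0,0.5],[0,0,0,0,0,0,0.5],[0,0,0,0,0,0,0.5],[0,0,0,0,0,0,0.5],[0,0,0,0,0,0,0.5]]]' 10
python3 - <<'E'
from h import *
f=wrist('wrist14');save('scene14',grab_frame('scene'));a=load('scene14');b=load('scene13')
d=np.abs(a['pixels'][150:225,230:280].astype(int)-b['pixels'][150:225,230:280]).max();print('diff',d)
p=proj(f,(.527,-.111,.18)).astype(int);print(monitor.get_state()['t'],p)
x,y=min(p[0]-60,440),max(p[1]-60,0)
g=f['pixels'][y:y+120,x:x+120];cv2.imwrite('pics/cy.png',cv2.resize(g,(600,600),interpolation=cv2.INTER_CUBIC)[:,:,::-1])
E
```

```text
t: 26.72
eef_pos: [0.4492, 0.0292, 0.2875]
ee_rot: [-3.142, 0.0, -1.26]
force: [-0.1, -1.0, 0.8]
width: 0.044
diff 13
26.825 [471 172]
```

View pics/cy.png

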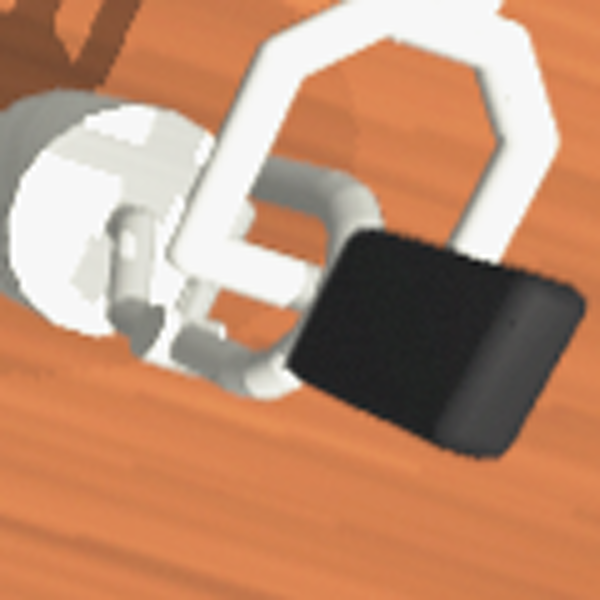

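```bash
python3 - <<'E'
from h import *
a=load('scene0')['pixels'].astype(int);b=load('scene14')['pixels'].astype(int)
for n,(x,y) in dict(big1=(255,287),big2=(284,306),plain=(352,255),jar=(396,250),tray=(374,315),mortar=(231,155)).items():
    print(n,np.abs(a[y-8:y+8,x-8:x+8]-b[y-8:y+8,x-8:x+8]).mean().round(1))
job_done();print(monitor.get_state()['t'])
E
```

```text
big1 0.3
big2 0.3
plain 23.1
jar 0.2
tray 0.3
mortar 0.3
the job is handed in; nothing more can be done
the job is handed in; nothing more can be done
```

```bash
python3 - <<'E'
from h import *
f=load('wrist13');print(onz(f,231,146,.075), onz(load('top0'),189,247,.075))
for n in('scene0','scene14'): cv2.imwrite('pics/p_%s.png'%n,cv2.resize(load(n)['pixels'][230:275,325:380],(440,360))[:,:,::-1])
a,b=[cv2.imread('pics/p_%s.png'%n) for n in('scene0','scene14')];cv2.imwrite('pics/pp.png',cv2.hconcat([a[:,:395],b[:,:395]]))
E
```

```text
[0.44914687 0.17448221 0.075     ] [0.44634305 0.16750617 0.075     ]
```

View pics/pp.png

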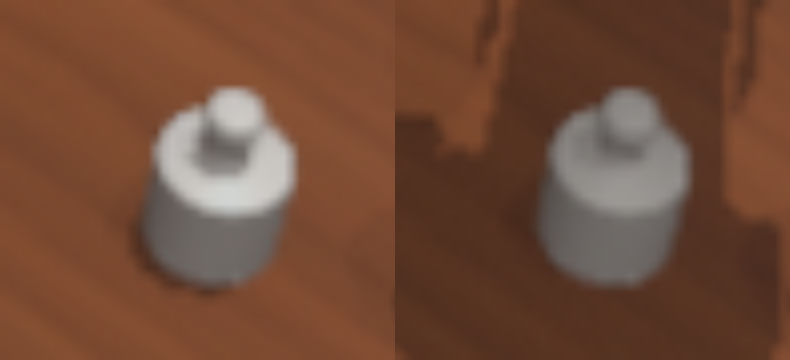

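The smallest hooked weight now hangs on the ring's front bar with its nose on the scale's side. I handed the job in at about t = 26.8 s.

**First grasp failed:** The fingertips sit about 10 mm behind the reported TCP in the pictures, not 25 mm ahead as given. The first grip caught only the tab's top edge, and the weight slipped out during the carry. It stayed upright, about 95 mm from where it started and turned by about 53°. A second try at the same height slipped off as well. I then gripped about 33 mm lower, and it held: 11.8 mm opening and 4.9 N when lifted.

**Pressing:** The highest force I read on the ring was about 9 N, taken between steps. It fell to about 4 N as the gate snapped.

**Last checks:**
- **Bar and gate:** the close picture shows the bar in the bow and the gate back across the mouth below it.
- **Stillness:** the hanging weight looked the same in two pictures about 1 s apart.
- **Release:** the force readings were near zero and the gripper was clear of everything.
- **Other things:** the other hooked weights, jar, tray and mortar matched their first pictures. The plain weight's brightness check failed (23 against 0.3), but its outline is in the same place and only the arm's shadow lies over it.

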